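# Put the decking samples back into their caddy

## Task

Pick up the pile of three short decking samples together and put the whole pile into the snug plywood caddy fixed to the bench. Bring it in tilted by about 15 degrees, with one end of the pile low: that end goes in first, down along one of the caddy's end walls, and then the pile is let down level so that all three samples stand upright on the caddy's floor. Leave them standing there.

Things in the scene. Friction and masses are not known exactly. Their poses are not given: they have to be found in the camera images.
- board_mid: Middle one of three equal loose brown grooved samples (the target pile) standing on edge side by side, 0.5 mm apart. Each 96 mm long (x, level), 16 mm thick (y), 84 mm tall (z, up), 0.10 to 0.16 kg; pile 96 x 49 x 84 mm, held by squeezing its 49 mm thickness (along y) near the top. Origin: centre of its underside. The similar pile 180 mm long is not wanted.
- board_left: The target pile's sample on the +y side of the middle one; same size and axes; origin at the centre of its underside, 16.5 mm from that of the middle one.
- board_right: The target pile's sample on the -y side of the middle one; same size and axes; origin at the centre of its underside, 16.5 mm from that of the middle one.
- caddy: Open plywood box fixed to the bench, outside 124 (x) x 76 (y) x 34 mm high, walls and floor 6 mm thick: pocket 112 mm long (x), 64 mm wide (y), 28 mm deep, end walls at -x and +x. Origin: centre of its underside, on the bench; z up. The pile's length goes along x, either way round; samples stand 56 mm proud of the rim. Not the grey bin, 130 x 170 mm.

How it is judged:
By the outcome, as a careful person would: the job done as asked, in the order asked, and still so for the second after the job is handed in, with the robot touching nothing.
It also fails if it takes over 38 s, if anything falls off the work surface, if the arm or the gripper's body presses on something with over 40 N, if the wrist force passes 120 N, or if a joint passes its speed limit or range.

## Robot

A 6-joint arm with a two-finger parallel gripper is mounted at the origin on the work surface. World frame = base frame: x ahead of the robot, y to its left, z up, the work surface at z = 0. Lengths are in m, angles in rad, forces in N, time in s.
With the tool pointing down it reaches from about 0.425 to 0.95 m from the base axis. Payload 3.5 kg.
Tool frame: the origin (TCP) lies on the centre line of the jaws, within the pads' length; the fingertips stand 14 mm ahead of it and the grasp point (between the pads) lies 5 mm behind it (ctrl.finger_overhang is the distance from the TCP to the fingertips, in m); z points along the fingers, y is the line along which they close (so a half turn about z gives the same grasp; the last joint's range is limited). The gripper opens to 85 mm and grips with 20 to 120 N. Pads are 22 mm wide; open, the fingers measure 114 mm over their backs; the gripper's body (76 mm by 85 mm) begins 54 mm behind the grasp point. The pads swing forward as they close: fully open they stand 13 mm farther back than shut.
Start: joints at [-1.43, 0.286, 1.577, -0, 1.279, -0.15], TCP at [0.194, -0.647, 0.245] pointing down, gripper open.
Joint ranges: [-2.77, 2.77], [-0.9, 2.22], [0.21, 2.48], [-1.53, 4.67], [0.24, 2.81], [-2.84, 2.84]. Speed limits (rad/s): [2.79, 2.79, 3.14, 3.14, 3.14, 3.14].

## Interface

Orientations are given as a unit quaternion [x, y, z, w].
In Python, from plant import ctrl gives the robot as it stands.
- The arm moves only by the tool send_rows, never from a script. Its argument "moves" is text: rows parted by semicolons, each of 7 numbers parted by spaces: the turn, a rotation vector about the tool's x, y, z in units of 360 degrees (1.0 is 360 degrees), then the shift along the tool's x, y, z in units of 20 cm (1.0 is 20 cm), then the gripper's target within -1 to 1 (fully open at 1, half-way at 0, shut at -1). A call has 1 to 12 rows; each row is the pose to reach, as a shift and turn from the pose commanded when the call began, along the tool's axes at that moment, turning the shorter way round; what a row does not reach only later rows make up. A row lasts 1/8 s, in which the tool goes at most 62.5 mm and 10.7 degrees, less where a joint would pass 70% of its speed; a pose out of reach is approached as far as the arm can. A call with a number of a shift or a turn outside -1 to 1 is refused whole. A call with a gripper value outside its range is refused whole. The fingers move at their own pace and stop on an object; "newtons" is the grip in N (left out, the last holds). Time passes only in rows, so rows that repeat a pose let the fingers close. It gives the time, the measured TCP pose, the force, the opening and the grip force at its end, in the units of the state.
- ctrl.get_state(): the state, without advancing time (a new reading comes with each control period).
- ctrl.read_camera(name): name is "scene" or "top"; returns a dict with "image" (480x640x3 uint8, red, green, blue), "fovy" (degrees; the focal length in pixels is half the picture's height over the tangent of half this angle, whatever the lens; pixels are square), "cx", "cy" (the principal point, pixels), "distortion" ([k1, k2, p1, p2, k3] as OpenCV has them; the pictures are not rectified), "extrinsics" (4x4, takes a point from camera to world coordinates). Camera axes: x right, y up, looking along -z (the intrinsics and any distortion apply to the point x, -y, -z); pixel columns grow to the right and rows downward; lengths in m; the calibration is good to about 2 mm. A picture is of the moment at which its call begins. There is no depth.
- ctrl.sign_off(): hands the job in; it is judged then, once.
The state is a dict: "time": time; "qpos": joint angles; "dq": joint speeds; "joint_efforts": joint torques, N m; "eef_pos": TCP position; "tcp_rot": TCP orientation; "contact_force": force on the tool from outside, world axes, zero at the start; "wrist_torque": the same for the moment, N m; "opening": opening from 0.0 (shut) to 1.0 (fully open); "finger_force": force on a finger pad.
Only numpy, scipy, OpenCV 4.12 (cv2) and the standard library are available. Lean on these libraries where they do the work, as an engineer would, in place of code of your own. Each camera call takes 0.05 s, during which the arm holds its last target. There are 200 camera calls.

## Working session

There is one attempt and no reset: what is moved stays moved. The work goes in short steps, Python scripts to look and compute and a tool call to move; the robot and the scene stay as the last step left them, time stands still between calls to the robot, and variables do not carry over. Pictures are saved under pics/ and viewed, at most 10 in all, crops included, and the job is handed in when it is done.

Besides the shell and the picture viewer there is one more tool, called after ">>>" as name(argument=value, ...) on one line, values as JSON. send_rows: Moves the arm, as the interface text tells. Its arguments: {"type":"object","properties":{"moves":{"type":"string"},"newtons":{"type":"number"}},"required":["moves"]}

```bash
ls; mkdir -p pics; python3 - <<'E'
from plant import ctrl
import cv2
for n in("scene","top"):
    c=ctrl.read_camera(n); cv2.imwrite(f"pics/{n}0.png",c["image"][:,:,::-1])
    print(n,c["fovy"],c["cx"],c["cy"],c["distortion"],c["extrinsics"])
print(ctrl.get_state(),ctrl.finger_overhang)
E
```

```text
pics
scene 45.20508120254866 317.4623927618833 235.65927438597825 [0.02415267 0.         0.         0.         0.        ] [[-0.17753642 -0.85134502  0.49365218  0.94220212]
 [ 0.98407253 -0.14896003  0.09701634  0.0840176 ]
 [-0.00905994  0.50301349  0.86423107  0.72222362]
 [ 0.          0.          0.          1.        ]]
top 45.01084964543507 320.84161390616566 239.7688191603842 [-0.16351851  0.          0.          0.          0.        ] [[-1.21591791e-03  9.93045461e-01 -1.17725249e-01  4.37031059e-01]
 [-9.99992728e-01 -7.81920106e-04  3.73264749e-03  2.87219430e-02]
 [ 3.61463691e-03  1.17728931e-01  9.93039190e-01  1.08009582e+00]
 [ 0.00000000e+00  0.00000000e+00  0.00000000e+00  1.00000000e+00]]
{'time': 0.1, 'qpos': array([-1.42997400e+00,  2.87134952e-01,  1.57801846e+00, -3.88256923e-06,
        1.27859596e+00, -1.50027052e-01]), 'dq': array([ 0.00034559, -0.00167945, -0.0014732 ,  0.00089517, -0.00085706,
        0.00176851]), 'joint_efforts': array([ 9.29089001e-04, -4.07293832e+01, -2.93698955e+01, -1.30033768e-04,
        3.41380794e-03,  9.26115035e-06]), 'eef_pos': array([ 0.19349792, -0.64608902,  0.24405345]), 'tcp_rot': array([ 9.89443796e-01,  1.44913121e-01,  3.10460738e-06, -1.07835617e-03]), 'contact_force': array([-0.22608797,  0.22546881, -0.24930022]), 'wrist_torque': array([ 0.01464117, -0.01517923,  0.05095177]), 'finger_force': 0.0, 'opening': 1.0001693123717694} 0.014
```

View pics/top0.png

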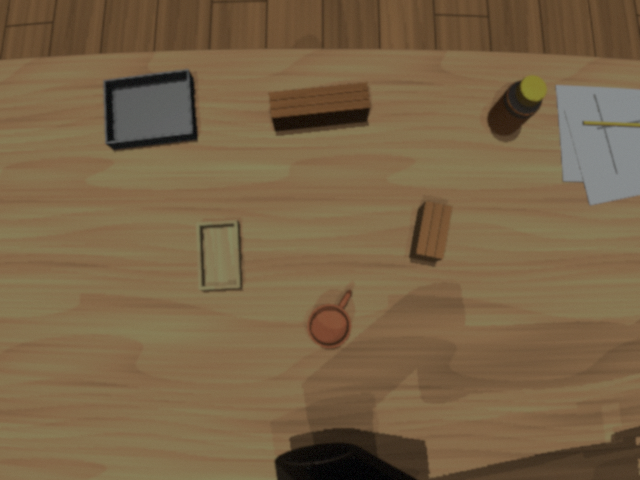

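View pics/scene0.png

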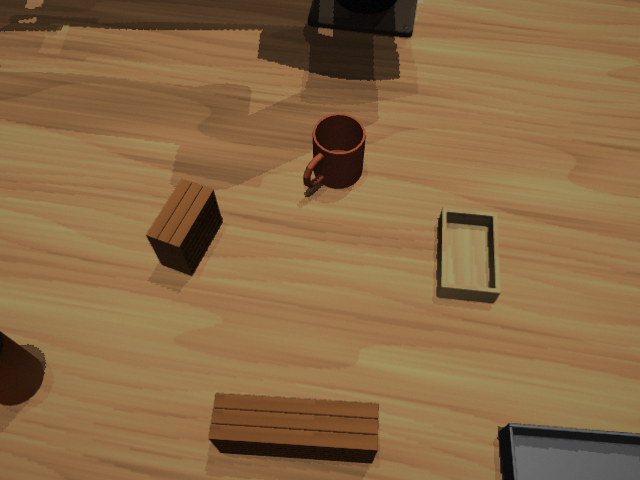

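The top view shows the target pile around (432,230), the caddy at (220,256) and the mug at (330,326). In the scene view the pile is at (185,225) and the caddy at (467,255). I'll enlarge both.

```bash
python3 - <<'E'
import cv2,numpy as np
t=cv2.imread("pics/top0.png");s=cv2.imread("pics/scene0.png")
f=lambda im,x,y,w,h,k:cv2.resize(im[y:y+h,x:x+w],None,fx=k,fy=k,interpolation=cv2.INTER_CUBIC)
a=np.hstack([f(t,400,190,66,85,6),f(t,188,210,66,85,6)]);a=cv2.convertScaleAbs(a,alpha=1.6)
for i in range(0,66,10):
  for o in(0,396): cv2.line(a,(o+i*6,0),(o+i*6,8),(0,255,0),1)
for i in range(0,85,10): cv2.line(a,(0,i*6),(8,i*6),(0,255,0),1);cv2.line(a,(396,i*6),(404,i*6),(0,255,0),1)
cv2.imwrite("pics/c1.png",a)
b=np.hstack([f(s,140,175,90,105,4.4),f(s,425,200,90,105,4.4)]);b=cv2.convertScaleAbs(b,alpha=1.6)
cv2.imwrite("pics/c2.png",b);print(a.shape,b.shape)
E
```

```text
(510, 792, 3) (462, 792, 3)
```

View pics/c1.png

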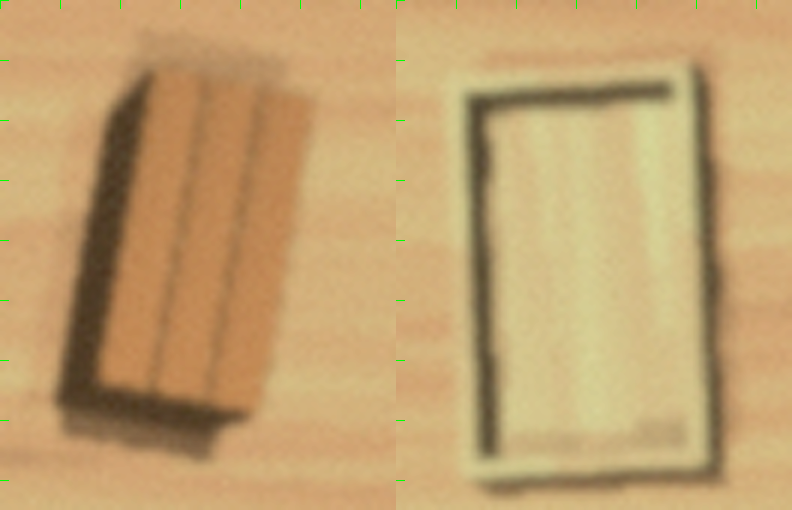

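View pics/c2.png

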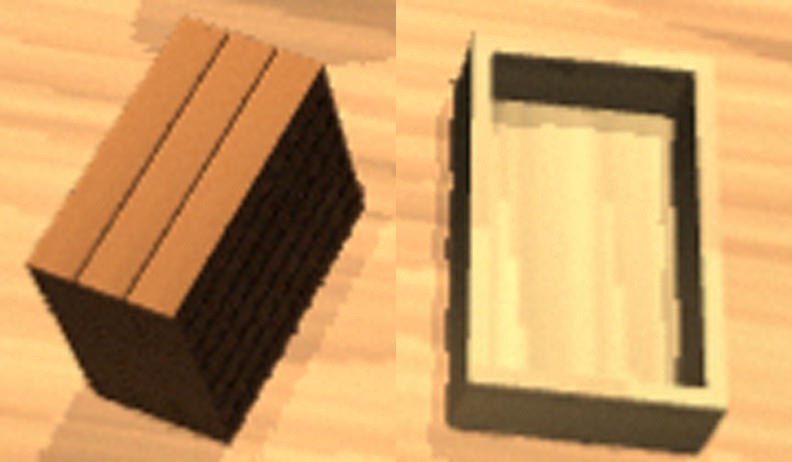

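The crops give clear corners. In c1 the pile top is (152,72),(315,98),(258,415),(98,388). In c2 the pile top is (184,15),(324,66),(178,318),(30,264) and the caddy rim is (474,33),(713,60),(725,408),(466,382).

```bash
cat > h.py <<'E'
import cv2,numpy as np
from scipy.spatial.transform import Rotation as R
def back(c,px,z):
    f=240/np.tan(np.radians(c["fovy"]/2));K=np.array([[f,0,c["cx"]],[0,f,c["cy"]],[0,0,1.]])
    u=cv2.undistortPoints(np.array(px,float).reshape(-1,1,2),K,np.array(c["distortion"]))[:,0]
    E=c["extrinsics"];d=np.c_[u[:,0],-u[:,1],-np.ones(len(u))]@E[:3,:3].T
    return E[:3,3]+d*((z-E[2,3])/d[:,2])[:,None]
def crop(pts,k,ox,oy): return (np.array(pts,float)+.5)/k-.5+[ox,oy]
def rect(n,p):
    s=[np.linalg.norm(p[i]-p[(i+1)%4])*1e3 for i in range(4)]
    L=(p[0]+p[1]-p[2]-p[3]);print(n,p.mean(0).round(4),"sides",np.round(s,1),"long yaw",np.degrees(np.arctan2(L[1],L[0])).round(2))
E
python3 - <<'E'
from h import *
from plant import ctrl
t=ctrl.read_camera("top");s=ctrl.read_camera("scene")
rect("pile top",back(t,crop([(152,72),(315,98),(258,415),(98,388)],6,400,190),.084))
rect("pile scene",back(s,crop([(184,15),(324,66),(178,318),(30,264)],4.4,140,175),.084))
rect("cad top",back(t,crop([(459-396,72),(695-396,66),(714-396,470),(476-396,480)],6,188,210),.034))
rect("cad scene",back(s,crop([(474-396,33),(713-396,60),(725-396,408),(466-396,382)],4.4,425,200),.034))
print(back(t,[(330,326),(351,291)],.08))
E
```

```text
pile top [ 0.5722 -0.1727  0.084 ] sides [48.9 95.3 47.4 94.6] long yaw -11.4
pile scene [ 0.5723 -0.1713  0.084 ] sides [49.  94.3 48.9 95.5] long yaw 169.09
cad top [0.5338 0.2101 0.034 ] sides [ 72.9 123.3  72.5 124.9] long yaw 3.58
cad scene [0.5329 0.2138 0.034 ] sides [ 75.6 122.5  75.7 124.7] long yaw -177.04
[[ 0.40667712  0.00943906  0.08      ]
 [ 0.46661863 -0.02691797  0.08      ]]
```

```bash
cat >> h.py <<'E'
def tool(yaw,tilt=0):  # tilt>0 lowers the +x end
    return R.from_euler('z',yaw,degrees=True)*R.from_euler('y',tilt,degrees=True)*R.from_euler('x',180,degrees=True)
def rel(st,targets):
    R0=R.from_quat(st["tcp_rot"])
    for p,Rt in targets:
        print(np.round((R0.inv()*Rt).as_rotvec()/(2*np.pi),4),np.round(R0.inv().apply(np.array(p)-st["eef_pos"])/.2,3))
E
python3 - <<'E'
from h import *
from plant import ctrl
s=ctrl.get_state();a=np.array(s["eef_pos"]);b=np.array([.572,-.172,.18])
rel(s,[(a+(b-a)/3,tool(16.7-9.3)),(a+(b-a)*2/3,tool(16.7-18.6)),(b,tool(-11.2))])
E
```

```text
[-0.0002 -0.      0.0257] [ 0.831 -0.576  0.108]
[-0.0002  0.      0.0516] [ 1.662 -1.152  0.217]
[-0.0002  0.      0.0774] [ 2.493 -1.729  0.325]
```

>>> send_rows(moves="0 0 0.013 0.25 -0.17 0 1; 0 0 0.026 0.55 -0.38 0 1; 0 0 0.026 0.83 -0.58 0 1; 0 0 0.026 0.95 -0.66 0 1; 0 0 0.026 0.95 -0.66 0 1", newtons=80)

```text
time: 0.82
eef_pos: [0.3395, -0.4632, 0.2452]
tcp_rot: [0.998, 0.066, 0.0, -0.0]
contact_force: [-0.1, 0.4, 0.7]
opening: 1.002
finger_force: 0.0
```

```bash
python3 - <<'E'
from h import *
from plant import ctrl
s=ctrl.get_state();a=np.array(s["eef_pos"]);b=np.array([.572,-.172,.18])
print(s["time"],a)
rel(s,[(a+(b-a)*.55,tool(2)),(b,tool(-11.2))])
E
```

```text
0.825 [ 0.33946251 -0.46320287  0.24524883]
[-0.0001 -0.      0.0154] [ 0.739 -0.71   0.18 ]
[-0.0001 -0.      0.0521] [ 1.344 -1.29   0.327]
```

>>> send_rows(moves="0 0 0.008 0.25 -0.24 0.05 1; 0 0 0.016 0.5 -0.48 0.1 1; 0 0 0.024 0.72 -0.69 0.15 1; 0 0 0.03 0.9 -0.86 0.2 1; 0 0 0.03 0.9 -0.86 0.2 1; 0 0 0.03 0.9 -0.86 0.2 1; 0 0 0.03 0.9 -0.86 0.2 1")

```text
time: 1.7
eef_pos: [0.4938, -0.2739, 0.2057]
tcp_rot: [1.0, -0.032, 0.0, 0.0]
contact_force: [-0.2, -0.8, 0.1]
opening: 0.998
finger_force: 0.0
```

```bash
python3 - <<'E'
from h import *
from plant import ctrl
s=ctrl.get_state();a=np.array(s["eef_pos"]);b=np.array([.572,-.172,.18])
print(s["time"],a)
rel(s,[(b,tool(-11.2)),([.572,-.172,.059],tool(-11.2))])
E
```

```text
1.7 [ 0.49384716 -0.27392658  0.20570306]
[ 0.0001 -0.0001  0.021 ] [ 0.358 -0.533  0.128]
[ 0.0001 -0.0001  0.021 ] [ 0.358 -0.534  0.733]
```

>>> send_rows(moves="0 0 0.01 0.15 -0.25 0.08 1; 0 0 0.021 0.3 -0.46 0.15 1; 0 0 0.021 0.358 -0.533 0.2 1; 0 0 0.021 0.358 -0.533 0.2 1; 0 0 0.021 0.358 -0.533 0.2 1; 0 0 0.021 0.358 -0.533 0.2 1; 0 0 0.021 0.358 -0.533 0.2 1")

```text
time: 2.58
eef_pos: [0.5722, -0.1712, 0.166]
tcp_rot: [0.995, -0.097, 0.0, 0.0]
contact_force: [-0.8, -0.1, -0.1]
opening: 1.0
finger_force: 0.0
```

```bash
python3 - <<'E'
from h import *
from plant import ctrl
import cv2
c=ctrl.read_camera("scene");im=c["image"][:,:,::-1]
cv2.imwrite("pics/s1.png",cv2.convertScaleAbs(cv2.resize(im[60:310,80:340],None,fx=2.4,fy=2.4,interpolation=cv2.INTER_CUBIC),alpha=1.6))
s=ctrl.get_state();print(s["time"],s["eef_pos"])
rel(s,[([.572,-.172,.059],tool(-11.2))])
E
```

```text
2.625 [ 0.57221943 -0.17091082  0.16579046]
[ 0.     -0.0001  0.0002] [-0.     0.005  0.534]
```

View pics/s1.png

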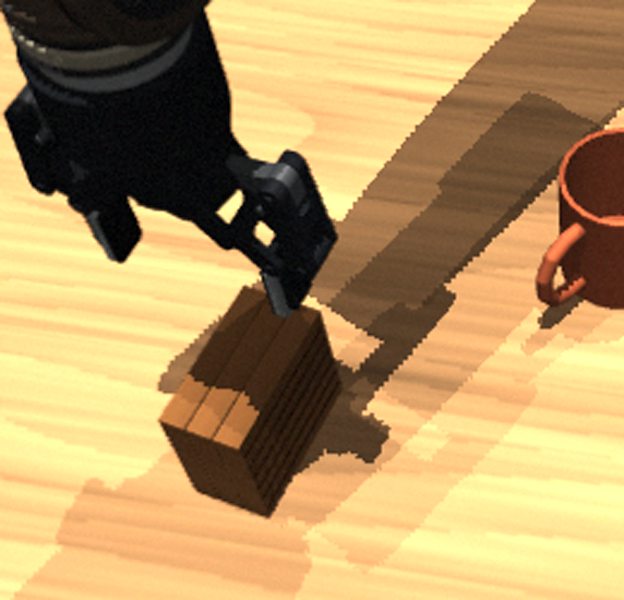

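The gripper is over the pile with the fingers straddling its thickness, roughly at (120,250) and (285,300) in the crop. Going down and closing.

>>> send_rows(moves="0 0 0 0 0.005 0.2 1; 0 0 0 0 0.005 0.4 1; 0 0 0 0 0.005 0.555 1; 0 0 0 0 0.005 0.555 1; 0 0 0 0 0.005 0.555 1; 0 0 0 0 0.005 0.555 1")

```text
time: 3.38
eef_pos: [0.5736, -0.1719, 0.0566]
tcp_rot: [0.995, -0.096, 0.002, 0.001]
contact_force: [1.1, 0.2, 0.1]
opening: 0.999
finger_force: 0.0
```

>>> send_rows(moves="0 0 0 0 0 0 0.4; 0 0 0 0 0 0 0.2; 0 0 0 0 0 0 0; 0 0 0 0 0 0 -0.5; 0 0 0 0 0 0 -1; 0 0 0 0 0 0 -1; 0 0 0 0 0 0 -1; 0 0 0 0 0 0 -1; 0 0 0 0 0 0 -1; 0 0 0 0 0 0 -1", newtons=80)

```text
time: 4.62
eef_pos: [0.5728, -0.1715, 0.0552]
tcp_rot: [0.995, -0.096, 0.001, 0.0]
contact_force: [-0.3, 0.3, 5.3]
opening: 0.554
finger_force: 83.2
```

>>> send_rows(moves="0 0 0 0 0 -0.05 -1; 0 0 0 0 0 -0.15 -1; 0 0 0 0 0 -0.3 -1; 0 0 0 0 0 -0.5 -1; 0 0 0 0 0 -0.65 -1; 0 0 0 0 0 -0.65 -1; 0 0 0 0 0 -0.65 -1")

```text
time: 5.5
eef_pos: [0.5712, -0.1707, 0.1829]
tcp_rot: [0.995, -0.096, -0.001, -0.0]
contact_force: [-0.7, 0.5, -4.2]
opening: 0.548
finger_force: 82.6
```

```bash
python3 - <<'E'
from h import *
from plant import ctrl
s=ctrl.get_state();print(s["time"],s["eef_pos"],s["opening"],s["finger_force"],s["contact_force"],s["qpos"].round(2))
rel(s,[([.56,-.01,.2],tool(-5)),([.533,.15,.2],tool(1))])
E
```

```text
5.5 [ 0.57120038 -0.1706607   0.18287327] 0.5480083247501574 82.63316631317139 [-0.68974254  0.54883241 -4.15440113] [-0.46  0.17  1.83  0.    1.14  1.3 ]
[-0.0001  0.0004 -0.0168] [-0.209 -0.778 -0.085]
[-0.0002  0.0004 -0.0335] [-0.495 -1.537 -0.083]
```

>>> send_rows(moves="0 0 -0.002 -0.03 -0.08 -0.02 -1; 0 0 -0.005 -0.07 -0.25 -0.05 -1; 0 0 -0.01 -0.12 -0.45 -0.08 -1; 0 0 -0.014 -0.18 -0.65 -0.085 -1; 0 0 -0.017 -0.21 -0.8 -0.085 -1; 0 0 -0.019 -0.25 -0.92 -0.085 -1; 0 0 -0.02 -0.27 -0.98 -0.085 -1; 0 0 -0.02 -0.27 -0.98 -0.085 -1; 0 0 -0.02 -0.27 -0.98 -0.085 -1")

```text
time: 6.62
eef_pos: [0.5568, 0.031, 0.2011]
tcp_rot: [0.999, -0.034, -0.0, 0.0]
contact_force: [0.9, 0.1, -4.0]
opening: 0.555
finger_force: 83.1
```

```bash
python3 - <<'E'
from h import *
from plant import ctrl
s=ctrl.get_state();print(s["time"],s["eef_pos"],s["opening"],s["finger_force"],s["qpos"].round(2))
rel(s,[([.533,.213,.2],tool(3.2)),([.533,.213,.2],tool(3.2,15))])
E
```

```text
6.625 [0.55675934 0.0309857  0.20109719] 0.5546785991125223 83.09753894805908 [-0.13  0.07  1.91 -0.    1.16  1.51]
[ 0.0001  0.0001 -0.0197] [-0.18  -0.9    0.005]
[-0.0025 -0.0416 -0.0196] [-0.18  -0.9    0.005]
```

>>> send_rows(moves="0 0 -0.002 -0.02 -0.1 0 -1; 0 0 -0.006 -0.06 -0.28 0 -1; 0 -0.005 -0.011 -0.1 -0.48 0 -1; -0.001 -0.015 -0.016 -0.14 -0.68 0 -1; -0.0015 -0.025 -0.019 -0.17 -0.82 0 -1; -0.002 -0.035 -0.02 -0.18 -0.89 0 -1; -0.0025 -0.0416 -0.02 -0.18 -0.9 0 -1; -0.0025 -0.0416 -0.02 -0.18 -0.9 0 -1; -0.0025 -0.0416 -0.02 -0.18 -0.9 0 -1; -0.0025 -0.0416 -0.02 -0.18 -0.9 0 -1")

```text
time: 7.88
eef_pos: [0.5329, 0.2134, 0.2015]
tcp_rot: [0.991, 0.029, -0.13, 0.003]
contact_force: [0.4, -0.7, -4.2]
opening: 0.551
finger_force: 83.1
```

```bash
python3 - <<'E'
from h import *
from plant import ctrl
import cv2
c=ctrl.read_camera("scene");im=c["image"][:,:,::-1]
cv2.imwrite("pics/s2.png",cv2.convertScaleAbs(cv2.resize(im[90:330,380:600],None,fx=2.5,fy=2.5,interpolation=cv2.INTER_CUBIC),alpha=1.8))
s=ctrl.get_state();print(s["time"],s["eef_pos"],s["tcp_rot"],s["opening"],s["finger_force"],s["qpos"].round(2))
E
```

```text
7.925 [0.53291612 0.21335816 0.20154057] [ 0.99106932  0.02906841 -0.1300974   0.0033625 ] 0.5552147012320202 83.07363510131836 [0.19 0.24 1.73 0.03 1.43 1.69]
```

View pics/s2.png

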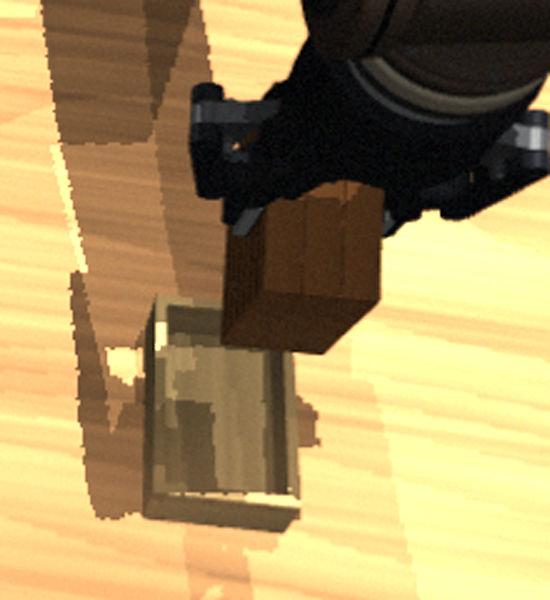

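The pile is held above the caddy with its +x end low. The low edge runs roughly (222,340)-(325,353) in the crop, and the caddy rim lies below it. I'll overlay the predicted pile and caddy outlines to check both.

```bash
cat >> h.py <<'E'
def proj(c,P):
    f=240/np.tan(np.radians(c["fovy"]/2));K=np.array([[f,0,c["cx"]],[0,f,c["cy"]],[0,0,1.]])
    E=c["extrinsics"];q=(np.atleast_2d(P)-E[:3,3])@E[:3,:3]
    return cv2.projectPoints((q*[1,-1,-1])[:,None],np.zeros(3),np.zeros(3),K,np.array(c["distortion"]))[0][:,0]
CAD=(np.array([.533,.213,0]),R.from_euler('z',3.2,degrees=True))
def overlay(c,st,fn,x,y,w,h,k,low=.055):
    im=cv2.convertScaleAbs(cv2.resize(c["image"][y:y+h,x:x+w,::-1],None,fx=k,fy=k,interpolation=cv2.INTER_CUBIC),alpha=1.8)
    T=lambda P:np.round((proj(c,P)-[x,y]+.5)*k-.5).astype(int)[:,None]
    box=lambda a,b,z:np.array([[a,b,z],[a,-b,z],[-a,-b,z],[-a,b,z]])
    for z in(low,low-.084):
        cv2.polylines(im,[T(R.from_quat(st["tcp_rot"]).apply(box(.048,.0245,z))+st["eef_pos"])],True,(255,255,0),1)
    for b in(box(.062,.038,.034),box(.056,.032,.034)):
        cv2.polylines(im,[T(CAD[1].apply(b)+CAD[0])],True,(0,0,255),1)
    cv2.imwrite(fn,im)
E
python3 - <<'E'
from h import *
from plant import ctrl
s=ctrl.get_state();overlay(ctrl.read_camera("scene"),s,"pics/s3.png",410,120,170,200,3)
E
```

```text
(no output)
```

View pics/s3.png

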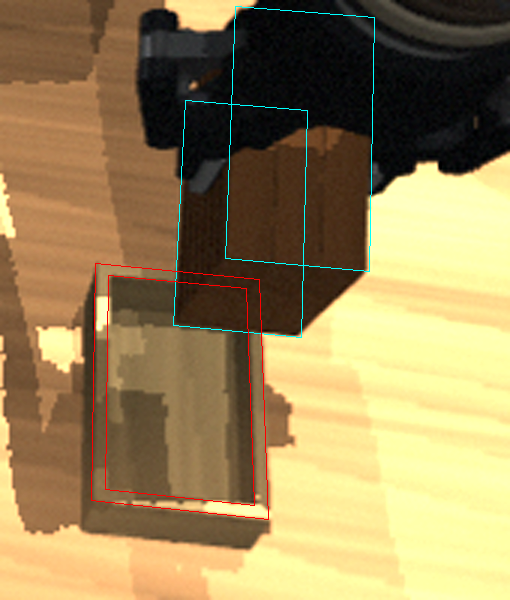

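The predicted pile outline (cyan) matches the held pile to about 1 mm, and the red rim matches the caddy: corners (93,500) and (268,518). Next I compute the insertion path.

```bash
cat >> h.py <<'E'
def place(tilt,zA,xA=.046,grip=.055):  # TCP pose with the low corner at caddy (xA,0), zA above the caddy floor
    A=CAD[0]+CAD[1].apply([xA,0,.006+zA]); Rp=tool(3.2,tilt)*R.from_euler('x',-180,degrees=True)
    return A-Rp.apply([.048,0,-grip]),tool(3.2,tilt)
E
python3 - <<'E'
from h import *
from plant import ctrl
s=ctrl.get_state();print(s["eef_pos"],place(15,.002)[0])
rel(s,[place(15,.13),place(15,.075),place(15,.038)])
E
```

```text
[0.53293498 0.21336879 0.20153559] [0.54684898 0.21377428 0.07354923]
[-0.     -0.0001  0.0004] [ 0.067  0.002 -0.018]
[-0.     -0.0001  0.0004] [0.138 0.002 0.248]
[-0.     -0.0001  0.0004] [0.186 0.002 0.426]
```

>>> send_rows(moves="0 0 0 0.067 0.002 -0.018 -1; 0 0 0 0.09 0.002 0.07 -1; 0 0 0 0.115 0.002 0.16 -1; 0 0 0 0.138 0.002 0.248 -1; 0 0 0 0.16 0.002 0.33 -1; 0 0 0 0.175 0.002 0.385 -1; 0 0 0 0.186 0.002 0.426 -1; 0 0 0 0.186 0.002 0.426 -1; 0 0 0 0.186 0.002 0.426 -1; 0 0 0 0.186 0.002 0.426 -1")

```text
time: 9.22
eef_pos: [0.5474, 0.2142, 0.1102]
tcp_rot: [0.991, 0.029, -0.13, 0.003]
contact_force: [-0.0, 0.0, -3.8]
opening: 0.553
finger_force: 83.1
```

```bash
python3 - <<'E'
from h import *
from plant import ctrl
s=ctrl.get_state();overlay(ctrl.read_camera("scene"),s,"pics/s4.png",410,120,170,200,3)
print(s["time"],s["eef_pos"],place(15,.038)[0])
rel(s,[place(15,.025),place(15,.015),place(15,.008),place(15,.0025)])
E
```

```text
9.225 [0.54740379 0.21417788 0.1102363 ] [0.54684898 0.21377428 0.10954923]
[-0.     -0.0003  0.0005] [0.015 0.002 0.067]
[-0.     -0.0003  0.0005] [0.028 0.002 0.115]
[-0.     -0.0003  0.0005] [0.037 0.002 0.149]
[-0.     -0.0003  0.0005] [0.044 0.002 0.176]
```

View pics/s4.png

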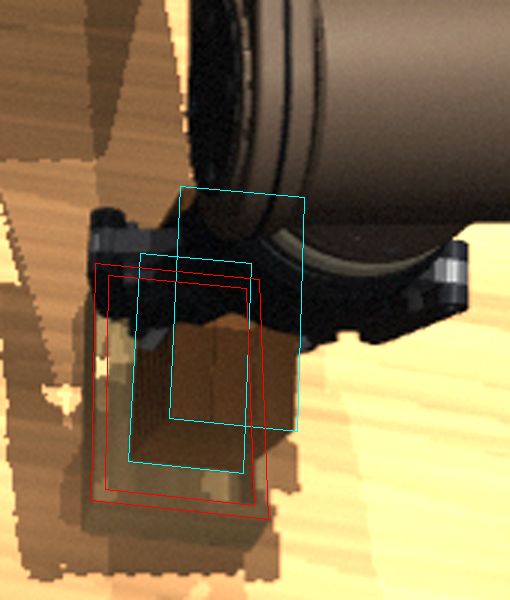

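The tilted pile hovers over the pocket with its low edge at about (130,461)-(243,472), inside the inner rim. I'll continue down.

>>> send_rows(moves="0 0 0 0.008 0.002 0.035 -1; 0 0 0 0.015 0.002 0.067 -1; 0 0 0 0.022 0.002 0.092 -1; 0 0 0 0.028 0.002 0.115 -1; 0 0 0 0.033 0.002 0.133 -1; 0 0 0 0.037 0.002 0.149 -1; 0 0 0 0.037 0.002 0.149 -1; 0 0 0 0.037 0.002 0.149 -1")

```text
time: 10.28
eef_pos: [0.5465, 0.2137, 0.0789]
tcp_rot: [0.991, 0.029, -0.13, 0.003]
contact_force: [-0.2, -0.3, -3.4]
opening: 0.555
finger_force: 83.1
```

```bash
python3 - <<'E'
from h import *
from plant import ctrl
s=ctrl.get_state()
print(s["time"],s["eef_pos"],place(15,.008)[0],s["contact_force"],s["wrist_torque"])
rel(s,[place(15,.0025)]+[place(t,.0025) for t in(12,9,6,3,0)]+[place(0,.0)])
E
```

```text
10.275 [0.54651725 0.21368591 0.07892999] [0.54684898 0.21377428 0.07954923] [-0.16585119 -0.31561327 -3.39697779] [ 0.01855411 -0.24458218 -0.02413141]
[-0.     -0.0001  0.0005] [ 0.008 -0.     0.023]
[-0.      0.0082  0.0005] [-0.006 -0.     0.036]
[-0.      0.0166  0.0005] [-0.02 -0.    0.05]
[-0.      0.0249  0.0005] [-0.032 -0.     0.064]
[-0.0001  0.0332  0.0005] [-0.044 -0.     0.079]
[-0.0001  0.0416  0.0005] [-0.055 -0.001  0.095]
[-0.0001  0.0416  0.0005] [-0.052 -0.001  0.107]
```

>>> send_rows(moves="0 0 0 0.004 0 0.012 -1; 0 0 0 0.008 0 0.023 -1; 0 0 0 0.008 0 0.023 -1; 0 0.0041 0 0.001 0 0.029 -1; 0 0.0082 0 -0.006 0 0.036 -1; 0 0.0124 0 -0.013 0 0.043 -1; 0 0.0166 0 -0.02 0 0.05 -1; 0 0.0208 0 -0.026 0 0.057 -1; 0 0.0249 0 -0.032 0 0.064 -1; 0 0.0249 0 -0.032 0 0.064 -1; 0 0.0249 0 -0.032 0 0.064 -1")

```text
time: 11.65
eef_pos: [0.537, 0.2131, 0.0681]
tcp_rot: [0.998, 0.029, -0.052, 0.001]
contact_force: [0.7, -0.2, -4.2]
opening: 0.55
finger_force: 83.1
```

```bash
python3 - <<'E'
from h import *
from plant import ctrl
s=ctrl.get_state()
print(s["time"],s["eef_pos"],place(6,.0025)[0],s["contact_force"],s["wrist_torque"])
rel(s,[place(t,.0025) for t in(6,4,2,0)]+[place(0,.001),place(0,0.),place(0,-.001)])
E
```

```text
11.65 [0.53701856 0.21310548 0.06810344] [0.53700576 0.21322396 0.06821607] [ 0.74843907 -0.2402092  -4.2014197 ] [ 0.0017346  -0.09877712  0.01879   ]
[-0.0001  0.      0.0005] [-0.    -0.001 -0.001]
[-0.0001  0.0056  0.0005] [-0.01  -0.001  0.008]
[-0.0001  0.0111  0.0005] [-0.019 -0.001  0.017]
[-0.0001  0.0167  0.0005] [-0.028 -0.001  0.026]
[-0.0001  0.0167  0.0005] [-0.027 -0.001  0.034]
[-0.0001  0.0167  0.0005] [-0.026 -0.001  0.038]
[-0.0001  0.0167  0.0005] [-0.026 -0.001  0.043]
```

>>> send_rows(moves="0 0.0056 0 -0.01 0 0.008 -1; 0 0.0111 0 -0.019 0 0.017 -1; 0 0.0167 0 -0.028 0 0.026 -1; 0 0.0167 0 -0.028 0 0.026 -1; 0 0.0167 0 -0.027 0 0.03 -1; 0 0.0167 0 -0.027 0 0.034 -1; 0 0.0167 0 -0.027 0 0.034 -1; 0 0.0167 0 -0.027 0 0.034 -1")

```text
time: 12.65
eef_pos: [0.5309, 0.2127, 0.0617]
tcp_rot: [1.0, 0.029, -0.0, -0.0]
contact_force: [0.3, 0.5, -2.9]
opening: 0.55
finger_force: 83.1
```

```bash
python3 - <<'E'
from h import *
from plant import ctrl
s=ctrl.get_state()
print(s["time"],s["eef_pos"],s["contact_force"],s["wrist_torque"])
rel(s,[place(0,0.),place(0,-.001)])
E
```

```text
12.65 [0.53086115 0.21272824 0.0617354 ] [ 0.32175373  0.53403762 -2.89742635] [ 0.0192135   0.05189367 -0.02903732]
[-0.0001  0.0001  0.0005] [ 0.001 -0.001  0.004]
[-0.0001  0.0001  0.0005] [ 0.001 -0.001  0.009]
```

Near contact; easing down about 1.5 mm in small steps.

>>> send_rows(moves="0 0 0 0 0 0.003 -1; 0 0 0 0 0 0.005 -1; 0 0 0 0 0 0.005 -1; 0 0 0 0 0 0.005 -1")

```text
time: 13.15
eef_pos: [0.5309, 0.2128, 0.0613]
tcp_rot: [1.0, 0.03, -0.0, -0.0]
contact_force: [-2.6, -0.5, 0.6]
opening: 0.554
finger_force: 83.4
```

>>> send_rows(moves="0 0 0 0 0 0.002 -1; 0 0 0 0 0 0.002 -1; 0 0 0 0 0 0.002 -1")

```text
time: 13.52
eef_pos: [0.5309, 0.2128, 0.0613]
tcp_rot: [1.0, 0.029, -0.0, -0.0]
contact_force: [-4.2, -1.5, 5.0]
opening: 0.552
finger_force: 83.9
```

Seated on the floor. Now a soft release: lower the grip first, then open slowly.

>>> send_rows(moves="0 0 0 0 0 0 -1; 0 0 0 0 0 0 -1; 0 0 0 0 0 0 0.1; 0 0 0 0 0 0 0.15; 0 0 0 0 0 0 0.2; 0 0 0 0 0 0 0.25; 0 0 0 0 0 0 0.3; 0 0 0 0 0 0 0.4; 0 0 0 0 0 0 0.6; 0 0 0 0 0 0 0.8; 0 0 0 0 0 0 0.9; 0 0 0 0 0 0 0.9", newtons=20)

```text
time: 15.02
eef_pos: [0.5308, 0.2128, 0.0604]
tcp_rot: [1.0, 0.029, -0.0, -0.0]
contact_force: [0.7, 0.4, -0.4]
opening: 0.951
finger_force: 0.0
```

```bash
python3 - <<'E'
from h import *
from plant import ctrl
s=ctrl.get_state()
print(s["time"],s["eef_pos"],s["contact_force"],s["wrist_torque"],s["opening"])
c=ctrl.read_camera("scene");im=c["image"][:,:,::-1]
cv2.imwrite("pics/s5.png",cv2.convertScaleAbs(cv2.resize(im[130:320,400:580],None,fx=3,fy=3,interpolation=cv2.INTER_CUBIC),alpha=1.8))
E
```

```text
15.025 [0.53076901 0.21275481 0.06040107] [ 0.6589096   0.37050818 -0.4493162 ] [-0.01903546  0.00720968  0.04412607] 0.9511891457019381
```

View pics/s5.png

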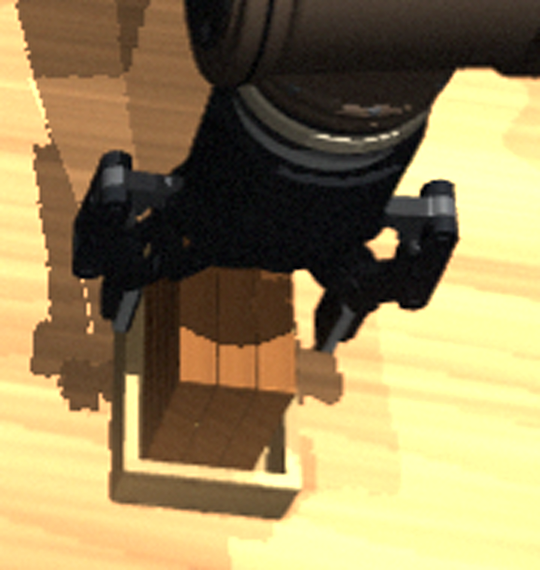

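The three samples stand upright in the caddy, with end face top edge (180,385)-(295,392), and the fingers are clear on both sides. I'll retreat straight up.

>>> send_rows(moves="0 0 0 0 0 -0.05 0.9; 0 0 0 0 0 -0.15 0.9; 0 0 0 0 0 -0.35 0.9; 0 0 0 0 0 -0.6 0.9; 0 0 0 0 0 -0.85 0.9; 0 0 0 0 0 -0.95 0.9; 0 0 0 0 0 -0.95 0.9; 0 0 0 0 0 -0.95 0.9")

```text
time: 16.08
eef_pos: [0.5297, 0.2123, 0.2481]
tcp_rot: [1.0, 0.029, -0.002, -0.0]
contact_force: [1.0, -0.4, -1.4]
opening: 0.951
finger_force: 0.0
```

>>> send_rows(moves="0 0 0 0 0.25 0 0.9; 0 0 0 0 0.55 0 0.9; 0 0 0 0 0.8 0 0.9; 0 0 0 0 0.9 0 0.9; 0 0 0 0 0.9 0 0.9; 0 0 0 0 0.9 0 0.9; 0 0 0 0 0.9 0 0.9")

```text
time: 16.95
eef_pos: [0.5413, 0.0343, 0.25]
tcp_rot: [1.0, 0.03, -0.0, -0.001]
contact_force: [1.2, -0.2, 0.7]
opening: 0.952
finger_force: 0.0
```

```bash
python3 - <<'E'
from h import *
from plant import ctrl
a=ctrl.read_camera("scene")["image"][160:310,410:530,::-1];b=ctrl.read_camera("top")["image"][190:310,160:260,::-1]
f=lambda i:cv2.resize(i,(400,500),interpolation=cv2.INTER_CUBIC)
cv2.imwrite("pics/s6.png",cv2.convertScaleAbs(np.hstack([f(a),f(b)]),alpha=1.7));print(ctrl.get_state()["time"])
E
```

```text
17.05
```

View pics/s6.png

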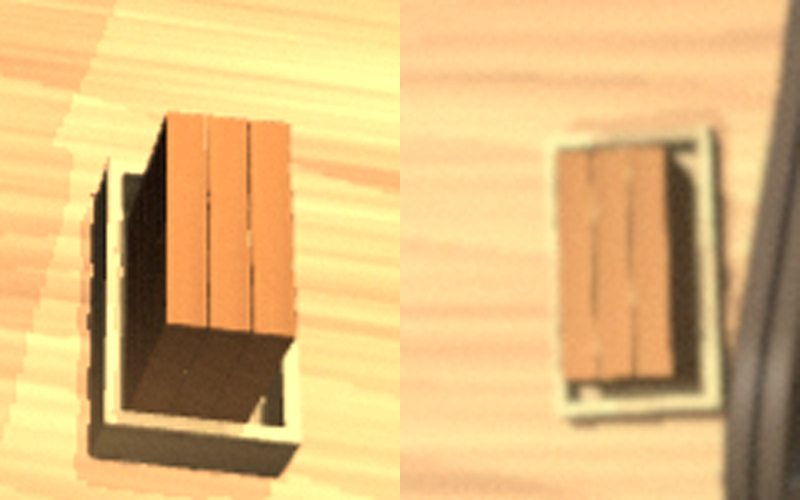

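All three samples stand level and upright inside the caddy: tops at (168-295,113-335) on the left, and inside the rim on the right. The arm is clear.

```bash
python3 -c "
from plant import ctrl
print(ctrl.sign_off())"
```

```text
the job is handed in; nothing more can be done
None
```

All three samples went in together, +x end low at about 15 degrees, and now stand level and upright on the caddy floor; the arm is clear and the job was handed in at about 17 s.

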